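Bleed the leak-test pot and crack its lid

ROBOT

A 6-joint arm with a two-finger parallel gripper is mounted at the origin on the work surface. World frame = base frame: x ahead of the robot, y to its left, z up, the work surface at z = 0. Lengths are in m, angles in rad, forces in N, time in s.
With the tool pointing down it reaches from about 0.325 to 1 m from the base axis. Payload 5.1 kg.
Tool frame: the origin (TCP) lies between the finger pads; the fingertips stand 14 mm ahead of it and the grasp point (between the pads) lies 5 mm behind it (r.finger_overhang is the distance from the TCP to the fingertips, in m); z points along the fingers, y is the line along which they close (so a half turn about z gives the same grasp; the last joint's range is limited). The gripper opens to 85 mm and grips with 20 to 120 N. Pads are 22 mm wide; open, the fingers measure 114 mm over their backs; the gripper's body (76 mm by 85 mm) begins 54 mm behind the grasp point. The pads swing forward as they close: fully open they stand 13 mm farther back than shut.
Start: joints at [1.028, 0.124, 1.65, -0, 1.367, -0.083], TCP at [0.288, 0.582, 0.215] pointing down, gripper open.
Joint ranges: [-2.61, 2.61], [-1.02, 2.33], [0.03, 2.71], [-1.35, 4.49], [0.32, 2.68], [-2.91, 2.91]. Speed limits (rad/s): [2.57, 2.57, 3.14, 3.14, 3.14, 3.14].

INTERFACE

Orientations are given as a unit quaternion [w, x, y, z].
In Python, from bench import r gives the robot as it stands. The module is installed in compiled form; this text tells all that it offers.
- The arm moves only by the tool jog_arm, never from a script. Its argument "commands" is a list of rows, each a list of 3 entries, a list of its own where there are three numbers: the opening, from 0 (shut) to 1 (fully open), then the shift along the tool's x, y, z in m, then the turn about the tool's z in rad. In form: [[gripper, [x, y, z], turn], ...]. A call has 1 to 20 rows; each row shifts and turns the commanded pose from where the row before left it, along the tool's axes as they then stand; what a row does not reach is not made up. A row lasts 1/10 s, in which the tool goes at most 50 mm and 8.59 degrees, less where a joint would pass 70% of its speed; a pose out of reach is approached as far as the arm can. A call with a gripper value outside its range is refused whole. The fingers move at their own pace and stop on an object; "grip_force" is the grip in N (left out, the last holds). Time passes only in rows, so rows that do not move let the fingers close. It gives the time, the measured TCP pose, the force, the opening and the grip force at its end, in the units of the state.
- r.observe(): the state, without advancing time (a new reading comes with each control period).
- r.get_image(name): name is "scene" or "top"; returns (picture, depth): 384x512x3 uint8, red, green, blue; 384x512 float32, m along the optical axis (not along the pixel's ray), 0 where there is no reading.
- r.calibration(name): a dict with "fx", "fy", "cx", "cy" (pixels), "R" (3x3) and "t" (3): a world point X has camera coordinates R X + t. Camera axes: x right, y down, z forward; pixel columns grow to the right and rows downward; lengths in m; the calibration is good to about 2 mm. A picture is of the moment at which its call begins. calibration takes no time and is no camera call.
- r.finish_job(): hands the job in; it is judged then, once.
The state is a dict: "clock": time; "q": joint angles; "qvel": joint speeds; "effort": joint torques, N m; "ee_pos": TCP position; "tool_rot": TCP orientation; "contact_force": force on the tool from outside, world axes, zero at the start; "ft_torque": the same for the moment, N m; "opening": finger opening in m; "grasp_force": force on a finger pad.
Only numpy, scipy, OpenCV 4.12 (cv2) and the standard library are available. Lean on these libraries where they do the work, as an engineer would, in place of code of your own. Each camera call takes 0.05 s, during which the arm holds its last target. There are 200 camera calls.

TASK

The leak-test pot has to be aired: first squeeze the bleed pistol's trigger fully home against its grip and let it spring all the way back out, with the pot's lid still shut. Then pull the lid by its handle off its sticky gasket and hold it only slightly open, about 5 cm (three fingers) at its front edge, never letting it fly up wide open; your work finishes while you are still holding the lid there with the gripper. Leave the bearing race, the oil bottle and the brass bush where they stand.

Things in the scene. Friction and masses are not known exactly. Their poses are not given: they have to be found in the camera images.
- pistol: Fixed bleed pistol bolted to the bench, grip standing up. Origin: centre of the underside of its 150 x 90 mm base plate; z up; x points from the trigger side to the back of the grip. The barrel lies low along x (top at 62 mm). The black grip (26 mm along x, 32 along y, centred on the origin) rises to 175 mm. The steel trigger stands in front of it (-x side); nothing else is above 70 mm
- pistol_grip (a point): Centre of the grip's flat top, 175 mm above the bench. From above one finger fits behind the grip (back face at pistol x = +13 mm) and one before the trigger: at 143 mm height the two together measure 54 mm along x with the trigger out, 35 mm (x = -22 to +13 mm) with it fully squeezed
- trigger (a joint): Trigger, a steel strip 8 mm thick, 18 mm wide, 100 mm long, hinged at its lower end (pistol frame x = -18, z = 60 mm), free end upward (158 mm above the bench). 0 = out (leaning 0.22 rad away from the grip), 0.22 = fully squeezed (upright, at its stop). A spring pushes it out again: at the pad about 3 N to start and 8 N when home
- trigger_pad (a point): Point on the trigger's front face, 85 mm along it from its hinge: where to press
- pot: Fixed round test pot of grey-painted metal on the bench, 216 mm across, 120 mm high, with a black rubber gasket on its rim and a round lid. Origin: centre of its underside; z up; x points from the front to the hinge at the back
- lid (a joint): Angle of the lid: aluminium plate 220 mm across, 6 mm thick, 0.45 to 0.8 kg, hinged at the pot's back (+x). 0 = shut; grows as the front rises (0.2 rad = front edge 47 mm up). The sticky gasket needs about 15 to 20 N up at the handle; the pull falls off within 0.06 rad to the lid's weight (3 to 5 N). Let go, it falls nearly shut
- lid_handle (a point): Centre of the lid's handle, a round steel bar 12 mm thick and 120 mm long, parallel to the pot's y axis, on two posts at its ends (96 mm free between them); bar axis 40 mm above the lid's top, 170 mm above the bench when shut, 60 mm in front of the pot's axis (pot x = -60 mm)
- lid_hinge (a point): Lid hinge axis (parallel to the pot's y): pot x = +125 mm, 124 mm above the bench. The handle bar is 185 mm in front of and 46 mm above it when shut
- lid_front (a point): Middle of the lid's front edge, underside; 235 mm from the hinge. 124 mm above the bench when shut
- bearing_race: Bystander: loose steel bearing race (ring), 84 mm across, 30 mm high; origin at the centre of its underside
- oil_bottle: Bystander: loose white oil bottle, 60 mm across, 150 mm high; origin at the centre of its underside
- brass_bush: Bystander: loose brass bush with a flange foot, 72 mm across, 60 mm high; origin at the centre of its underside
Mind the look-alikes: they are no part of the job. Of the things that look like the pistol, the smallest one is meant.

How it is judged:
On the way, in this order (a step that is already met when the one before it is completed fails the run):
1. trigger squeezed fully home, the lid still shut (value of joint trigger above 0.18 rad and value of joint lid below 0.03 rad), for 0.2 s.
2. trigger back out, the lid still shut (value of joint each of trigger, lid below 0.03 rad), for 0.1 s.
3. lid broken free of the gasket, held by the gripper (value of joint lid above 0.1 rad and contact force between the fingers and pot above 0.5 N), for 0.1 s.
At the end, for the whole second after the job is handed in: The lid is held still by the gripper's fingers at 0.13 to 0.30 rad (front edge 30 to 70 mm up, moving under 0.05 rad/s), the trigger is back out (under 0.03 rad), and each bystander is within 30 mm of where it stood (value of joint lid between 0.13 and 0.3 rad and value of joint trigger below 0.03 rad and velocity of joint lid between -0.05 and 0.05 rad/s and contact force between the fingers and pot above 0.5 N and distance of each of bearing_race, oil_bottle, brass_bush from where it was at the start of the episode below 0.03 m); the arm keeps its last pose, push and grip.
It fails at once if the lid flew up wide open (past 0.45 rad, front edge 100 mm up) (value of joint lid above 0.45 rad).
It fails at once if the bearing race was pushed away or knocked over (distance of bearing_race from where it was at the start of the episode above 0.03 m or angle between bearing_race's own z axis and vertical above 0.5 rad).
It fails at once if the oil bottle was pushed away or knocked over (distance of oil_bottle from where it was at the start of the episode above 0.03 m or angle between oil_bottle's own z axis and vertical above 0.5 rad).
It fails at once if the brass bush was pushed away or knocked over (distance of brass_bush from where it was at the start of the episode above 0.03 m or angle between brass_bush's own z axis and vertical above 0.5 rad).
It also fails if it takes over 45 s, if anything falls off the work surface, if the arm or the gripper's body presses on something with over 40 N, if the wrist force passes 120 N, or if a joint passes its speed limit or range.

## Working session

There is one attempt and no reset: what is moved stays moved. The work goes in short steps, Python scripts to look and compute and a tool call to move; the robot and the scene stay as the last step left them, time stands still between calls to the robot, and variables do not carry over. Pictures are saved under pics/ and viewed, at most 10 in all, crops included, and the job is handed in when it is done.

Besides the shell and the picture viewer there is one more tool, called after "Request:" by a JSON object that holds its "fn" and its "kwargs". jog_arm: Moves the arm, as the interface text tells. Its arguments: {"type":"object","properties":{"commands":{"type":"array","items":{"type":"array"}},"grip_force":{"type":"number"}},"required":["commands"]}

```bash
mkdir -p pics; cat > h.py <<'E'
import numpy as np, cv2
from bench import r
def snap(n,tag):
    im,d=r.get_image(n); cv2.imwrite(f'pics/{tag}.png',im[:,:,::-1]); np.savez(f'{tag}.npz',im=im,d=d); return im,d
def pts(n,d):
    c=r.calibration(n); v,u=np.mgrid[:d.shape[0],:d.shape[1]]
    P=np.stack([(u-c['cx'])/c['fx']*d,(v-c['cy'])/c['fy']*d,d],-1)
    W=(P-np.array(c['t']))@np.array(c['R']); W[d==0]=np.nan; return W
E
python3 - <<'E'
from h import *
for n in('top','scene'): snap(n,n+'0')
print(r.observe())
E
```

```text
{'clock': 0.1, 'q': array([ 1.02844992e+00,  1.24458314e-01,  1.65154998e+00, -6.94433833e-06,
        1.36748786e+00, -8.26026930e-02]), 'qvel': array([-0.00062504, -0.0022543 , -0.00577798,  0.00293206, -0.00074918,
       -0.00027371]), 'effort': array([ 4.36076534e-04, -4.24933434e+01, -3.66652286e+01, -2.39017356e-05,
        3.96693169e-03,  2.59531085e-06]), 'ee_pos': array([0.28814353, 0.58199092, 0.21365662]), 'tool_rot': array([-2.89346734e-04,  2.27851965e-01,  9.73695320e-01, -9.06709061e-04]), 'contact_force': array([-0.34633817,  0.55177349, -0.56371612]), 'ft_torque': array([-0.04455471,  0.00485046,  0.0208634 ]), 'grasp_force': 0.0, 'opening': 0.08540503791235504}
```

View pics/top0.png

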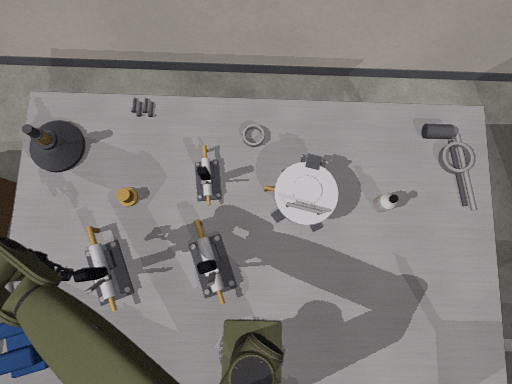

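View pics/scene0.png

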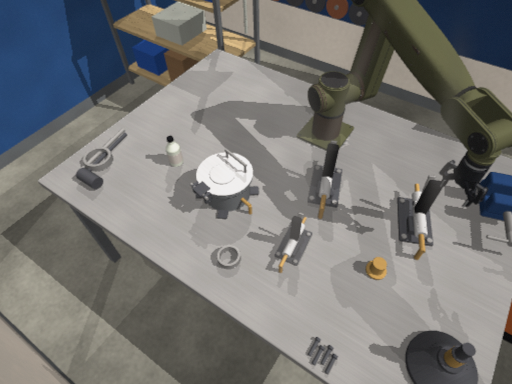

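The top view shows three pistols, at pixels (207,178), (210,265) and (100,270). The first looks smallest, and I'll check that by its measured height and base size. The pot is at (306,193), with the handle bar near (308,208). The bystanders are the race (253,135), the bottle (388,202) and the bush (127,197).

```bash
python3 - <<'E'
from h import *
t=np.load('top0.npz'); W=pts('top',t['d'])
def reg(u0,u1,v0,v1,z0,z1,W=W):
    p=W[v0:v1,u0:u1].reshape(-1,3); return p[(p[:,2]>z0)&(p[:,2]<z1)]
def rect(p):
    c,s,a=cv2.minAreaRect(p[:,:2].astype(np.float32)); return np.round(c,4),np.round(s,4),round(a,1),len(p),np.round(p[:,2].max(),3)
for n,b in dict(p1=(185,232,140,215),p2=(183,245,215,310),p3=(75,140,220,315)).items():
    q=reg(*b,0.006,0.4); print(n,'all',rect(q))
    q=reg(*b,0.15,0.4); print(n,'grip',rect(q), q.mean(0))
    q=reg(*b,0.006,0.016); print(n,'base',rect(q) if len(q) else 0)
for z in((0.16,.19),(.12,.14),(.005,.1)): q=reg(255,345,145,235,*z); print('pot',z,rect(q),q.mean(0))
for n,b in dict(race=(238,270,120,150),bottle=(375,405,185,215),bush=(112,142,183,212)).items():
    q=reg(*b,0.01,0.3); print(n,rect(q))
s=np.load('scene0.npz'); S=pts('scene',s['d'])
q=reg(270,325,205,275,.1,.3,S); print('scene grip',rect(q),q.mean(0))
q=reg(270,325,205,275,.165,.3,S); print('scene griptop',rect(q),q.mean(0))
q=reg(215,260,140,180,.16,.2,S); print('scene handle',rect(q),q.mean(0))
im=cv2.resize(t['im'][130:240,165:345,::-1],None,fx=4.4,fy=4.4,interpolation=cv2.INTER_CUBIC); cv2.imwrite('pics/c1.png',im)
E
```

```text
p1 all (array([0.622 , 0.1832]), array([0.286 , 0.1702]), 3.6, 1099, np.float64(0.179))
p1 grip (array([0.592 , 0.1795]), array([0.0546, 0.0311]), 18.0, 99, np.float64(0.179)) [0.59890975 0.18258308 0.16970076]
p1 base (array([0.622 , 0.1832]), array([0.286 , 0.1702]), 3.6, 550, np.float64(0.016))
p2 all (array([0.3072, 0.1503]), array([0.3353, 0.2226]), 1.6, 2203, np.float64(0.243))
p2 grip (array([0.2734, 0.1452]), array([0.0753, 0.0435]), 19.8, 257, np.float64(0.243)) [0.2823569  0.14513915 0.21968399]
p2 base (array([0.3072, 0.1503]), array([0.3353, 0.2226]), 1.6, 798, np.float64(0.016))
p3 all (array([0.279 , 0.5366]), array([0.3375, 0.2339]), 3.0, 2610, np.float64(0.242))
p3 grip (array([0.2425, 0.5132]), array([0.0769, 0.0389]), 8.2, 366, np.float64(0.242)) [0.25278021 0.50820631 0.20948075]
p3 base (array([0.279 , 0.5366]), array([0.3375, 0.2339]), 3.0, 784, np.float64(0.016))
pot (0.16, 0.19) (array([ 0.4893, -0.1565]), array([0.1198, 0.0123]), 77.3, 135, np.float64(0.184)) [ 0.48867437 -0.15642738  0.17482898]
pot (0.12, 0.14) (array([ 0.557 , -0.1784]), array([0.2179, 0.24
[... 157 characters left out ...]
float64(0.09)) [ 0.55284239 -0.12695172  0.01293941]
race (array([0.7844, 0.0183]), array([0.0817, 0.0821]), 59.2, 200, np.float64(0.037))
bottle (array([ 0.5317, -0.4599]), array([0.0595, 0.0534]), 20.3, 348, np.float64(0.157))
bush (array([0.5332, 0.4742]), array([0.0593, 0.0687]), 65.2, 300, np.float64(0.068))
scene grip (array([0.5911, 0.1814]), array([0.0581, 0.0318]), 8.1, 193, np.float64(0.178)) [0.60663004 0.18520166 0.14945395]
scene griptop (array([0.6076, 0.1835]), array([0.0247, 0.0312]), 8.0, 64, np.float64(0.178)) [0.60811707 0.18401133 0.17293158]
scene handle (array([ 0.491 , -0.1572]), array([0.1228, 0.0122]), 77.7, 89, np.float64(0.18)) [ 0.49211176 -0.15440943  0.17302275]
```

View pics/c1.png

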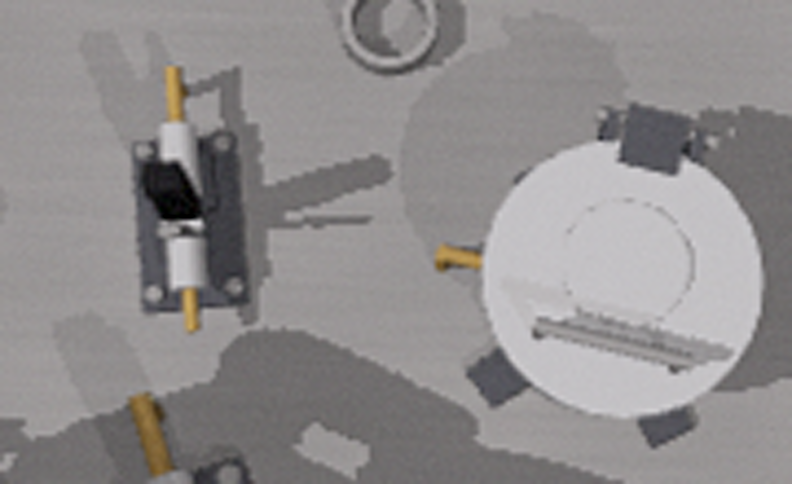

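```bash
python3 - <<'E'
from h import *
for n,b in(('top',(185,232,140,215)),('scene',(265,330,200,280))):
    W=pts(n,np.load(n+'0.npz')['d'])[b[2]:b[3],b[0]:b[1]].reshape(-1,3)
    for z in((.03,.066),(.1,.16),(.168,.2)):
        p=W[(W[:,2]>z[0])&(W[:,2]<z[1])]; vx,vy,x0,y0=cv2.fitLine(p[:,:2].astype(np.float32),cv2.DIST_HUBER,0,.01,.01).ravel()
        print(n,z,len(p),p.mean(0).round(4),np.degrees(np.arctan2(vy,vx)).round(1),cv2.minAreaRect(p[:,:2].astype(np.float32)))
    print('table z',np.nanmedian(W[:,2]))
    # trigger: in front of grip
    p=W[(W[:,2]>.08)&(W[:,2]<.165)&(W[:,0]<.588)]; print('trig',len(p),p.mean(0) if len(p) else'')
E
```

```text
top (0.03, 0.066) 314 [0.616  0.1824 0.0539] 6.7 ((0.6201651096343994, 0.18281768262386322), (0.22330354154109955, 0.04714967682957649), 11.55288028717041)
top (0.1, 0.16) 63 [0.5899 0.1784 0.135 ] -18.4 ((0.5893880724906921, 0.1834319680929184), (0.02832632325589657, 0.04998622462153435), 86.57430267333984)
top (0.168, 0.2) 69 [0.6057 0.1842 0.1745] 79.0 ((0.6059519648551941, 0.18518425524234772), (0.025377020239830017, 0.0306196678429842), 11.611414909362793)
table z 0.0024203766964885883
trig 20 [0.5704758  0.17747236 0.14518682]
scene (0.03, 0.066) 361 [0.6224 0.192  0.0518] 1.7 ((0.5706197023391724, 0.18871688842773438), (0.052026163786649704, 0.3182618319988251), 88.81975555419922)
scene (0.1, 0.16) 119 [0.6049 0.1858 0.1357] 7.6 ((0.591998815536499, 0.18484362959861755), (0.05784239247441292, 0.03012336790561676), 0.1055188775062561)
scene (0.168, 0.2) 60 [0.6078 0.1833 0.1733] -84.4 ((0.6073935031890869, 0.1830672323703766), (0.0248827263712883, 0.030059147626161575), 9.955596923828125)
table z 0.00021041772338160775
trig 28 [0.57045692 0.17970415 0.14959088]
```

Request:
{"fn": "jog_arm", "kwargs": {"commands": [[1, [0, 0, -0.03], 0], [1, [0, 0, -0.04], 0], [1, [0, 0, -0.04], 0], [1, [0, 0, -0.03], 0]]}}

```text
clock: 0.5
ee_pos: [0.2885, 0.5826, 0.3574]
tool_rot: [0.0, 0.228, 0.974, 0.001]
contact_force: [0.0, 1.1, -0.2]
opening: 0.0854
grasp_force: 0.0
```

Request:
{"fn": "jog_arm", "kwargs": {"commands": [[1, [0, 0, 0], 0.136], [1, [0, 0, 0], 0.136], [1, [0, 0, 0], 0.136], [1, [0, 0, 0], 0.136], [1, [0, 0, 0], 0.136], [1, [0, 0, 0], 0.136], [1, [0, 0, 0], 0.137], [1, [-0.037, 0.02, 0], 0], [1, [-0.037, 0.02, 0], 0], [1, [-0.037, 0.02, 0], 0], [1, [-0.037, 0.02, 0], 0], [1, [-0.037, 0.02, 0], 0], [1, [-0.037, 0.02, 0], 0], [1, [-0.037, 0.02, 0], 0], [1, [-0.037, 0.02, 0], 0], [1, [-0.037, 0.02, 0], 0], [1, [-0.037, 0.02, 0], 0], [1, [-0.037, 0.02, 0], 0], [1, [-0.037, 0.02, 0], 0], [1, [0, 0, 0], 0]]}}

```text
clock: 2.5
ee_pos: [0.5973, 0.1778, 0.3533]
tool_rot: [-0.0, 0.651, 0.759, -0.001]
contact_force: [0.3, 0.9, 1.1]
opening: 0.0857
grasp_force: 0.0
```

```bash
cat >> h.py <<'E'
from scipy.spatial.transform import Rotation as Ro
def tool(target):
    s=r.observe(); w,x,y,z=s['tool_rot']; R=Ro.from_quat([x,y,z,w]).as_matrix()
    print('p',s['ee_pos'].round(4),'yaw y',np.degrees(np.arctan2(R[1,1],R[0,1])).round(2),'q',s['q'].round(2),'shift',(R.T@(np.array(target)-s['ee_pos'])).round(4))
E
python3 -c "
from h import *
tool([.595,.182,.22])"
```

```text
p [0.5973 0.1778 0.3533] yaw y 8.73 q [ 0.2   0.02  1.53 -0.    1.59  0.05] shift [ 0.0047 -0.0014  0.1333]
```

Request:
{"fn": "jog_arm", "kwargs": {"commands": [[1, [0.0047, -0.0015, 0.035], 0], [1, [0, 0, 0.04], 0], [1, [0, 0, 0.04], 0], [1, [0, 0, 0.02], 0], [1, [0, 0, 0], 0]]}}

```text
clock: 3.0
ee_pos: [0.5899, 0.1863, 0.2144]
tool_rot: [-0.003, 0.649, 0.761, -0.004]
contact_force: [-1.5, 0.3, 0.1]
opening: 0.0855
grasp_force: 0.0
```

```bash
python3 - <<'E'
from h import *
im,d=snap('scene','s1'); tool([.595,.182,.138])
cv2.imwrite('pics/c2.png',cv2.resize(im[130:290,220:380,::-1],None,fx=3.6,fy=3.6,interpolation=cv2.INTER_CUBIC))
E
```

```text
p [0.5916 0.1865 0.2177] yaw y 9.09 q [0.22 0.06 1.71 0.   1.37 0.06] shift [-0.005   0.003   0.0797]
```

View pics/c2.png

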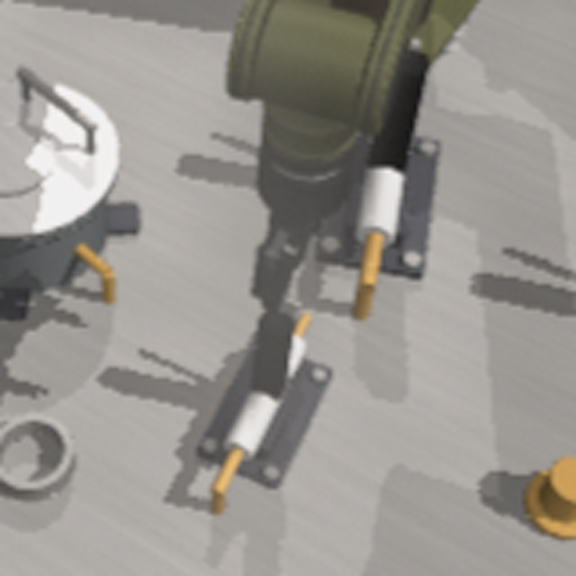

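The gripper hangs just above the small pistol's black grip (crop pixel 275,315) and straddles it.

Request:
{"fn": "jog_arm", "kwargs": {"commands": [[1, [-0.003, 0.002, 0.0], 0], [1, [0, 0, 0.0], 0], [1, [0, 0, 0.02], 0], [1, [0, 0, 0.02], 0], [1, [0, 0, 0], 0], [1, [0, 0, 0], 0]]}}

```text
clock: 3.65
ee_pos: [0.5961, 0.1836, 0.1811]
tool_rot: [0.0, 0.649, 0.761, 0.001]
contact_force: [0.5, 0.1, -0.3]
opening: 0.0853
grasp_force: 0.0
```

```bash
python3 -c "
from h import *
tool([.595,.182,.138]);print(r.observe()['contact_force'])"
```

```text
p [0.5961 0.1836 0.1811] yaw y 9.05 q [0.21 0.09 1.75 0.   1.31 0.05] shift [-0.0014 -0.0014  0.0431]
[ 0.54318219  0.12109151 -0.27651076]
```

Request:
{"fn": "jog_arm", "kwargs": {"commands": [[1, [-0.0015, -0.0015, 0.01], 0], [1, [0, 0, 0.011], 0], [1, [0, 0, 0.011], 0], [1, [0, 0, 0.011], 0], [1, [0, 0, 0], 0], [1, [0, 0, 0], 0]]}}

```text
clock: 4.25
ee_pos: [0.594, 0.1817, 0.1361]
tool_rot: [-0.0, 0.649, 0.761, -0.001]
contact_force: [-0.2, -0.2, -0.2]
opening: 0.0855
grasp_force: 0.0
```

```bash
python3 -c "
from h import *
tool([.6025,.1833,.136]);print(r.observe()['contact_force'])"
```

```text
p [0.594  0.1817 0.1361] yaw y 9.05 q [0.21 0.12 1.79 0.   1.23 0.05] shift [0.0002 0.0087 0.0001]
[-0.218187   -0.16275942 -0.16114032]
```

Now shift back to the squeezed centre and close progressively.

Request:
{"fn": "jog_arm", "kwargs": {"commands": [[0.9, [0, 0.004, 0], 0], [0.75, [0, 0.0045, 0], 0], [0.6, [0, 0, 0], 0], [0.5, [0, 0, 0], 0], [0.5, [0, 0, 0], 0]], "grip_force": 30}}

```text
clock: 4.75
ee_pos: [0.6028, 0.1831, 0.1369]
tool_rot: [0.0, 0.649, 0.761, 0.0]
contact_force: [0.3, -0.3, -0.1]
opening: 0.043
grasp_force: 0.0
```

Request:
{"fn": "jog_arm", "kwargs": {"commands": [[0.4, [0, 0, 0], 0], [0.3, [0, 0, 0], 0], [0.3, [0, 0, 0], 0]]}}

```text
clock: 5.05
ee_pos: [0.605, 0.1835, 0.1375]
tool_rot: [0.002, 0.649, 0.76, 0.003]
contact_force: [7.3, 2.2, -2.9]
opening: 0.0258
grasp_force: 16.8
```

```bash
python3 - <<'E'
from h import *
im,d=snap('scene','s2'); s=r.observe(); print(s['opening'],s['contact_force'],s['grasp_force'])
cv2.imwrite('pics/c3.png',cv2.resize(im[180:280,250:350,::-1],None,fx=6,fy=6,interpolation=cv2.INTER_CUBIC))
E
```

```text
0.026130998951093793 [ 7.39995544  1.43328421 -2.3294728 ] 16.804374307394028
```

View pics/c3.png

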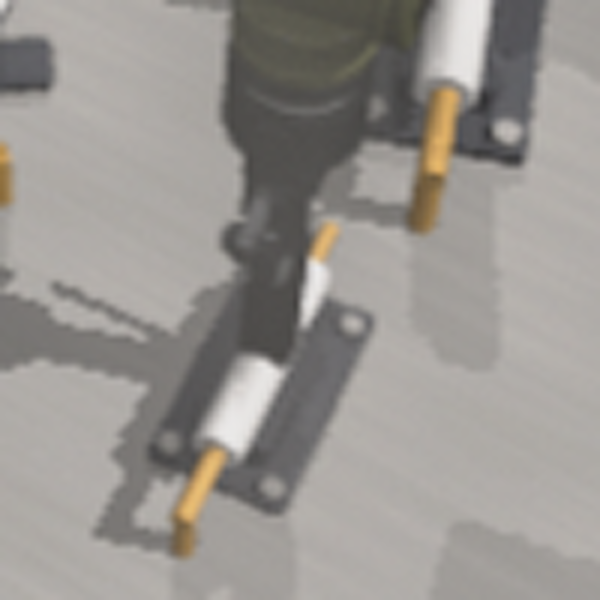

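```bash
python3 - <<'E'
from h import *
o=np.array([.607,.184,0]);a=np.radians(9);R=np.array([[np.cos(a),np.sin(a)],[-np.sin(a),np.cos(a)]])
for f,box in(('scene0',(270,325,205,275)),('top0',(185,232,140,215)),('s2',(285,312,205,240))):
    n='top' if 'top' in f else 'scene'
    W=pts(n,np.load(f+'.npz')['d']);W=W[box[2]:box[3],box[0]:box[1]].reshape(-1,3)
    l=np.c_[(W[:,:2]-o[:2])@R.T,W[:,2]]; m=(l[:,2]>.07)&(abs(l[:,0])<.075)&(abs(l[:,1])<.05)&((l[:,0]<-.016)|(abs(l[:,1])>.018))&(l[:,2]<.2)
    print(f); print((l[m][::1]*1000).round(0).astype(int).tolist()[:70])
E
```

```text
scene0
[[-45, -5, 154], [-39, -6, 156], [-38, -3, 159], [-41, 0, 158], [-41, 4, 159], [-36, -5, 155], [-35, -1, 159], [-38, 1, 156], [-38, 5, 157], [-40, 8, 158], [-37, -9, 145], [-33, -4, 153], [-37, -1, 150], [-37, 2, 151], [-37, 6, 154], [-40, 8, 151], [-36, -8, 140], [-36, -4, 142], [-35, -1, 146], [-36, 3, 147], [-34, 7, 152], [-40, 9, 146], [-32, 1, 145], [-35, 4, 143], [-34, 7, 146], [-33, 8, 141], [-32, 9, 137], [-34, 9, 129]]
top0
[[-16, -10, 75], [-16, -13, 73], [-17, -17, 73], [-15, 20, 70], [-36, 3, 157], [-36, -1, 156], [-36, -4, 156], [-35, -6, 148], [-27, -6, 112], [-21, -7, 84], [-19, -9, 74], [-20, -13, 74], [-38, 10, 155], [-39, 6, 159], [-40, 3, 160], [-40, -1, 160], [-41, -4, 161], [-41, -7, 159], [-33, -7, 124], [-26, -7, 88], [-22, -8, 71], [-43, 9, 163], [-42, 7, 156], [-43, 3, 158], [-42, 0, 154], [-43, -3, 155], [-40, -4, 138], [-61, 6, 71]]
s2
[[-20, 9, 191], [-21, 9, 183], [-41, 8, 156], [-39, 5, 151], [-39, 9, 153], [-34, 7, 152], [-39, 9, 147], [-36, 7, 143], [-35, 8, 139], [-35, 8, 133], [-34, 9, 128], [-17, 16, 72]]
```

Request:
{"fn": "jog_arm", "kwargs": {"commands": [[0.25, [0, 0, 0], 0], [0.25, [0, 0, 0], 0]]}}

```text
clock: 5.3
ee_pos: [0.605, 0.1835, 0.1375]
tool_rot: [0.002, 0.65, 0.76, 0.003]
contact_force: [8.3, 1.7, -2.0]
opening: 0.0258
grasp_force: 30.2
```

```bash
python3 - <<'E'
from h import *
im,d=snap('scene','s3'); s=r.observe(); print(s['opening'],s['contact_force'],s['grasp_force'])
im2,d2=snap('top','t3')
o=np.array([.607,.184,0]);a=np.radians(9);R=np.array([[np.cos(a),np.sin(a)],[-np.sin(a),np.cos(a)]])
for f in('scene0','s1','s2','s3'):
    W=pts('scene',np.load(f+'.npz')['d']); l=np.concatenate([(W[...,:2]-o[:2])@R.T,W[...,2:]],-1)
    print(f,[(v,u,*(l[v,u]*1000).round(0).astype(int)) for v in range(214,240,4) for u in range(288,310,4)if l[v,u,2]>.08 and abs(l[v,u,0])<.09])
E
```

```text
0.025764226794711784 [ 7.19467214  2.52237097 -2.01977729] 30.153076350688934
scene0 [(214, 300, np.int64(-38), np.int64(1), np.int64(156)), (218, 292, np.int64(-3), np.int64(-15), np.int64(169)), (218, 296, np.int64(-8), np.int64(-3), np.int64(170)), (218, 300, np.int64(-12), np.int64(10), np.int64(173)), (222, 292, np.int64(9), np.int64(-10), np.int64(165)), (222, 296, np.int64(11), np.int64(4), np.int64(176)), (222, 300, np.int64(0), np.int64(15), np.int64(168)), (226, 292, np.int64(12), np.int64(-8), np.int64(146)), (226, 296, np.int64(10), np.int64(6), np.int64(152)), (226, 300, np.int64(-6), np.int64(15), np.int64(134)), (230, 292, np.int64(12), np.int64(-6), np.int64(121)), (230, 296, np.int64(11), np.int64(8), np.int64(129)), (234, 292, np.int64(10), np.int64(-5), np.int64(91)), (234, 296, np.int64(12), np.int64(10), np.int64(104))]
s1 [(214, 292, np.int64(41), np.int64(-3), np.int64(260)), (214, 296, np.int64(58), np.int64(15), np.int64(293)), (214, 300, np.int64(-37), np.int64(2), np.int64(158)), (218, 292, np.int64(1), np.int64(-14), np.int64(175)), (218, 296, np.int64(-5)
[... 1903 characters left out ...]
6, np.int64(21), np.int64(6), np.int64(215)), (218, 300, np.int64(-13), np.int64(10), np.int64(171)), (222, 288, np.int64(55), np.int64(-9), np.int64(230)), (222, 292, np.int64(64), np.int64(7), np.int64(253)), (222, 296, np.int64(24), np.int64(8), np.int64(197)), (222, 300, np.int64(0), np.int64(15), np.int64(168)), (226, 292, np.int64(27), np.int64(-3), np.int64(169)), (226, 296, np.int64(16), np.int64(7), np.int64(161)), (226, 300, np.int64(-7), np.int64(15), np.int64(132)), (230, 292, np.int64(10), np.int64(-7), np.int64(117)), (230, 296, np.int64(12), np.int64(8), np.int64(129)), (234, 292, np.int64(11), np.int64(-5), np.int64(92)), (234, 296, np.int64(11), np.int64(10), np.int64(103))]
```

```bash
python3 - <<'E'
from h import *
print(r.finger_overhang, r.observe()['ee_pos'])
o=np.array([.607,.184,0]);a=np.radians(9);R=np.array([[np.cos(a),np.sin(a)],[-np.sin(a),np.cos(a)]])
for f in('s2','s3'):
    W=pts('scene',np.load(f+'.npz')['d']); l=np.concatenate([(W[...,:2]-o[:2])@R.T,W[...,2:]],-1)*1000
    for u in (290,292,294,296): print(f,u,[(v,*l[v,u].round(0).astype(int).tolist()) for v in range(221,234)])
E
```

```text
0.014 [0.60494955 0.18352142 0.13748243]
s2 290 [(221, 62, 0, 251), (222, 61, 0, 244), (223, 52, -3, 223), (224, -76, -43, 9), (225, -71, -41, 10), (226, 8, -16, 134), (227, 10, -15, 131), (228, 9, -15, 123), (229, 10, -14, 118), (230, 12, -13, 116), (231, 10, -14, 106), (232, 10, -13, 100), (233, 8, -13, 90)]
s2 292 [(221, 61, 6, 254), (222, 62, 6, 250), (223, 61, 6, 242), (224, 42, 1, 205), (225, 24, -4, 171), (226, 26, -3, 168), (227, 9, -8, 134), (228, 9, -8, 128), (229, 11, -7, 125), (230, 10, -7, 118), (231, 13, -5, 115), (232, 12, -5, 108), (233, 11, -5, 99)]
s2 294 [(221, 58, 11, 253), (222, 58, 11, 248), (223, 55, 11, 237), (224, 52, 10, 227), (225, 48, 9, 214), (226, 26, 3, 172), (227, 24, 3, 163), (228, 11, 0, 136), (229, 10, 0, 128), (230, 10, 1, 122), (231, 13, 2, 121), (232, 11, 2, 111), (233, 12, 2, 105)]
s2 296 [(221, 24, 8, 203), (222, 26, 9, 201), (223, 17, 6, 180), (224, 33, 11, 200), (225, 17, 7, 168), (226, 17, 8, 162), (227, 19, 9, 160), (228, 12, 7, 141), (229, 12, 8, 137), (230, 11, 8, 128), (231, 13, 9, 125), (232, 11, 9, 117), (233, 11, 9, 110)]
s3 290 [(221
[... 448 characters left out ...]
10, -7, 117), (231, 9, -7, 109), (232, 11, -6, 105), (233, 11, -5, 100)]
s3 294 [(221, 54, 10, 246), (222, -9223372036854775808, -9223372036854775808, -9223372036854775808), (223, 54, 11, 235), (224, 52, 10, 227), (225, 45, 9, 210), (226, 24, 3, 170), (227, 25, 3, 165), (228, 13, 0, 138), (229, 12, 1, 131), (230, 11, 1, 124), (231, 11, 1, 118), (232, 11, 2, 111), (233, 10, 2, 102)]
s3 296 [(221, 25, 8, 205), (222, 24, 8, 197), (223, 17, 7, 181), (224, 36, 12, 205), (225, 16, 7, 167), (226, 16, 7, 161), (227, 17, 8, 156), (228, 12, 7, 143), (229, 11, 7, 134), (230, 12, 8, 129), (231, 12, 8, 123), (232, 12, 9, 118), (233, 12, 9, 111)]<stdin>:6: RuntimeWarning: invalid value encountered in cast
```

The rear fingertip ends at about z = 0.153, although the pose reading puts it at 0.1235. The front finger passed over the trigger tip (158 mm), so the pads closed on the grip alone. I'll loosen, lift, reopen and go down deeper.

Request:
{"fn": "jog_arm", "kwargs": {"commands": [[0.4, [0, 0, 0], 0], [0.4, [0, 0, -0.01], 0], [0.4, [0, 0, -0.02], 0], [0.5, [0, 0, -0.02], 0], [1, [0, -0.004, 0], 0], [1, [0, -0.0045, 0], 0], [1, [0, 0, 0], 0], [1, [0, 0, 0], 0]]}}

```text
clock: 6.2
ee_pos: [0.5933, 0.1816, 0.1853]
tool_rot: [-0.001, 0.649, 0.761, -0.001]
contact_force: [-0.3, -0.5, -0.3]
opening: 0.0854
grasp_force: 0.0
```

```bash
python3 - <<'E'
from h import *
tool([.595,.182,.115]);s=r.observe();print(s['contact_force'],s['opening'])
snap('scene','s4')
o=np.array([.607,.184,0]);a=np.radians(9);R=np.array([[np.cos(a),np.sin(a)],[-np.sin(a),np.cos(a)]])
W=pts('scene',np.load('s4.npz')['d']); l=np.concatenate([(W[...,:2]-o[:2])@R.T,W[...,2:]],-1)*1000
for u in range(284,308,3): print(u,[(v,*l[v,u].round(0).tolist()) for v in range(200,230,2) if l[v,u,2]>120])
E
```

```text
p [0.5933 0.1816 0.1853] yaw y 9.06 q [ 0.21  0.08  1.75 -0.    1.32  0.05] shift [0.0001 0.0019 0.0703]
[-0.2948112  -0.46169662 -0.25333994] 0.08544452760546407
284 []
287 [(214, 60.0, -13.0, 279.0), (216, 62.0, -12.0, 271.0)]
290 [(204, 48.0, -10.0, 317.0), (206, 54.0, -8.0, 316.0), (208, 55.0, -6.0, 308.0), (210, 53.0, -7.0, 294.0), (212, 56.0, -5.0, 290.0), (214, 51.0, -6.0, 271.0), (216, 59.0, -3.0, 273.0), (218, 59.0, -2.0, 263.0), (220, 43.0, -7.0, 226.0), (226, 7.0, -16.0, 133.0), (228, 11.0, -14.0, 126.0)]
293 [(200, 27.0, -8.0, 312.0), (202, 37.0, -5.0, 316.0), (204, 43.0, -2.0, 316.0), (206, 50.0, 1.0, 316.0), (208, 54.0, 2.0, 312.0), (210, 55.0, 3.0, 303.0), (212, 58.0, 5.0, 298.0), (214, 58.0, 6.0, 288.0), (216, 58.0, 6.0, 277.0), (218, 63.0, 8.0, 274.0), (220, 42.0, 3.0, 231.0), (222, 12.0, -6.0, 171.0), (224, 13.0, -4.0, 161.0), (226, 11.0, -4.0, 146.0), (228, 10.0, -4.0, 132.0)]
296 [(200, 22.0, -1.0, 311.0), (202, 34.0, 4.0, 318.0), (206, 50.0, 10.0, 321.0), (208, 50.0, 10.0, 312.0), (210, 47.0, 10.0, 296.0), (212, 38.0, 8.0, 273.0), (214, 39.0, 9.0, 264.0), (216, 41.0, 11.0, 257.0), (218, 33.0, 9.0, 234.0), (220, 29.0, 9.0, 216.0), (222, 9.0, 4.0, 173.0), (224, 11.0, 5.0, 164.0), (226, 13.0, 7.0, 157.0), (228, 12.0, 7.0, 143.0)]
299 [(200, 22.0, 9.0, 316.0), (202, 22.0, 9.0, 305.0), (206, 22.0, 11.0, 285.0), (208, 25.0, 13.0, 280.0), (212, -45.0, -5.0, 155.0), (214, -37.0, -2.0, 155.0), (216, -36.0, -1.0, 145.0), (218, -10.0, 7.0, 174.0), (220, 0.0, 11.0, 177.0), (222, 6.0, 13.0, 174.0), (224, 7.0, 14.0, 164.0), (226, 5.0, 15.0, 150.0), (228, 2.0, 15.0, 133.0)]
302 [(200, 8.0, 14.0, 302.0), (202, 10.0, 16.0, 295.0), (214, -39.0, 8.0, 159.0), (216, -38.0, 9.0, 148.0)]
305 [(200, -57.0, 7.0, 217.0)]
```

Request:
{"fn": "jog_arm", "kwargs": {"commands": [[1, [0, 0.001, 0.02], 0], [1, [0, 0, 0.02], 0], [1, [0, 0, 0.015], 0], [1, [0, 0, 0.01], 0], [1, [0, 0, 0.008], 0], [1, [0, 0, 0], 0], [1, [0, 0, 0], 0]]}}

```text
clock: 6.95
ee_pos: [0.5957, 0.182, 0.1143]
tool_rot: [0.0, 0.649, 0.761, 0.0]
contact_force: [-0.3, -0.7, -0.2]
opening: 0.0856
grasp_force: 0.0
```

Request:
{"fn": "jog_arm", "kwargs": {"commands": [[0.9, [0, 0.004, 0], 0], [0.8, [0, 0.004, 0], 0], [0.65, [0, 0, 0], 0], [0.6, [0, 0, 0], 0], [0.5, [0, 0, 0], 0], [0.5, [0, 0, 0], 0]]}}

```text
clock: 7.55
ee_pos: [0.6023, 0.1831, 0.1144]
tool_rot: [-0.001, 0.649, 0.761, -0.001]
contact_force: [-5.5, -1.9, 3.8]
opening: 0.0426
grasp_force: 3.5
```

Now the trigger is pushing back. I'll finish the squeeze.

Request:
{"fn": "jog_arm", "kwargs": {"commands": [[0.45, [0, 0, 0], 0], [0.3, [0, 0, 0], 0], [0.3, [0, 0, 0], 0], [0.3, [0, 0, 0], 0], [0.3, [0, 0, 0], 0], [0.3, [0, 0, 0], 0]]}}

```text
clock: 8.15
ee_pos: [0.6005, 0.1828, 0.1148]
tool_rot: [-0.002, 0.649, 0.76, -0.003]
contact_force: [-13.4, -2.7, 10.4]
opening: 0.0342
grasp_force: 30.5
```

```bash
python3 - <<'E'
from h import *
im,d=snap('scene','s5'); s=r.observe(); print(s['opening'],s['contact_force'],s['grasp_force'])
o=np.array([.607,.184,0]);a=np.radians(9);R=np.array([[np.cos(a),np.sin(a)],[-np.sin(a),np.cos(a)]])
W=pts('scene',d); l=np.concatenate([(W[...,:2]-o[:2])@R.T,W[...,2:]],-1)*1000
for u in range(290,308,2): print(u,[(v,*l[v,u].round(0).tolist()) for v in range(208,236,2) if l[v,u,2]>80])
E
```

```text
0.03416992559541128 [-13.67734159  -2.14358149  10.71138988] 30.495104491710663
290 [(208, 29.0, -15.0, 269.0), (210, 29.0, -14.0, 258.0), (212, 14.0, -18.0, 225.0), (214, 18.0, -17.0, 220.0), (216, 35.0, -11.0, 235.0), (218, 21.0, -14.0, 202.0), (220, 48.0, -5.0, 235.0), (222, 54.0, -3.0, 232.0), (224, 59.0, -0.0, 230.0), (226, 55.0, -1.0, 212.0), (228, 20.0, -12.0, 141.0), (230, 11.0, -14.0, 113.0), (232, 12.0, -13.0, 102.0), (234, 9.0, -13.0, 84.0)]
292 [(208, 32.0, -8.0, 277.0), (210, 32.0, -7.0, 267.0), (212, 32.0, -6.0, 256.0), (214, 28.0, -7.0, 240.0), (216, 36.0, -4.0, 241.0), (218, 41.0, -2.0, 238.0), (220, 47.0, 1.0, 236.0), (224, 59.0, 6.0, 233.0), (226, 61.0, 7.0, 226.0), (228, 43.0, 3.0, 185.0), (230, 22.0, -3.0, 137.0), (232, 12.0, -5.0, 109.0), (234, 11.0, -5.0, 93.0)]
294 [(208, 35.0, -0.0, 285.0), (210, 33.0, -0.0, 272.0), (212, 32.0, 0.0, 261.0), (214, 33.0, 1.0, 251.0), (216, 33.0, 2.0, 241.0), (218, 34.0, 3.0, 231.0), (220, 22.0, 0.0, 202.0), (222, 43.0, 7.0, 223.0), (224, 54.0, 11.0, 230.0), (226, 52.0, 11.0, 215.0), (228, 48.0, 11.0, 197.0), (230, 27.0, 5.0, 150
[... 560 characters left out ...]
, 213.0), (220, 18.0, 12.0, 203.0), (222, 20.0, 14.0, 196.0), (224, 10.0, 12.0, 167.0), (226, 10.0, 13.0, 155.0), (228, 7.0, 13.0, 139.0), (230, 6.0, 13.0, 124.0), (232, 5.0, 14.0, 110.0), (234, 5.0, 15.0, 98.0)]
300 [(208, 30.0, 17.0, 289.0), (210, 28.0, 17.0, 277.0), (212, 27.0, 18.0, 265.0), (214, 11.0, 14.0, 229.0), (216, 17.0, 17.0, 227.0), (218, 8.0, 15.0, 204.0), (220, -4.0, 13.0, 174.0), (222, -3.0, 14.0, 164.0), (224, -3.0, 15.0, 151.0), (226, -5.0, 16.0, 136.0)]
302 [(208, 25.0, 22.0, 286.0), (210, 24.0, 22.0, 274.0), (212, 22.0, 23.0, 261.0), (214, -28.0, 11.0, 175.0)]
304 [(208, 18.0, 26.0, 279.0), (210, 18.0, 27.0, 269.0)]
306 [(208, 14.0, 31.0, 277.0), (210, 10.0, 32.0, 262.0)]
```

The opening is firm at 34 mm (35 expected) and the trigger has gone from its out position, so it is fully squeezed. Next I release and rise.

Request:
{"fn": "jog_arm", "kwargs": {"commands": [[0.5, [0, 0, 0], 0], [0.7, [0, 0, 0], 0], [0.9, [0, -0.004, 0], 0], [1, [0, -0.004, 0], 0], [1, [0, 0, 0], 0], [1, [0, 0, 0], 0], [1, [0, 0, -0.02], 0], [1, [0, 0, -0.03], 0], [1, [0, 0, -0.04], 0], [1, [0, 0, -0.04], 0], [1, [0, 0, -0.04], 0], [1, [0, 0, 0], 0], [1, [0, 0, 0], 0]]}}

```text
clock: 9.5
ee_pos: [0.5964, 0.1821, 0.2862]
tool_rot: [0.001, 0.649, 0.761, 0.002]
contact_force: [-0.8, 0.9, -0.7]
opening: 0.0853
grasp_force: 0.0
```

```bash
python3 - <<'E'
from h import *
im,d=snap('scene','s6'); s=r.observe(); print(s['opening'],s['contact_force'])
o=np.array([.607,.184,0]);a=np.radians(9);R=np.array([[np.cos(a),np.sin(a)],[-np.sin(a),np.cos(a)]])
W=pts('scene',d); l=np.concatenate([(W[...,:2]-o[:2])@R.T,W[...,2:]],-1)*1000
m=(l[...,2]>100)&(l[...,2]<165)&(l[...,0]<-20)&(l[...,0]>-60)&(abs(l[...,1])<12); print('trigger',l[m].round(0).astype(int).tolist()[:12])
tool([.490,-.157,.27])
E
```

```text
0.08536167097926094 [-0.16435122  0.48301017 -0.54825907]
trigger [[-45, -5, 155], [-42, -7, 152], [-39, -3, 157], [-41, 0, 158], [-40, 4, 161], [-40, -6, 149], [-37, -2, 155], [-37, 1, 157], [-40, 4, 156], [-41, 8, 156], [-40, -9, 141], [-40, -6, 143]]
p [0.5955 0.1819 0.2838] yaw y 9.05 q [ 0.21  0.03  1.63 -0.    1.48  0.05] shift [-0.3181 -0.1575  0.0137]
```

Request:
{"fn": "jog_arm", "kwargs": {"commands": [[1, [0, 0, 0], 0.125], [1, [0, 0, 0], 0.125], [1, [0, 0, 0], 0.126], [1, [-0.0393, -0.0033, 0], 0], [1, [-0.0393, -0.0033, 0], 0], [1, [-0.0393, -0.0033, 0], 0], [1, [-0.0393, -0.0033, 0], 0], [1, [-0.0393, -0.0033, 0], 0], [1, [-0.0393, -0.0033, 0], 0], [1, [-0.0393, -0.0033, 0], 0], [1, [-0.0393, -0.0033, 0], 0], [1, [-0.0393, -0.0033, 0], 0], [1, [0, 0, 0], 0], [1, [0, 0, 0], 0], [1, [0, 0, 0], 0]]}}

```text
clock: 11.05
ee_pos: [0.4897, -0.1561, 0.2825]
tool_rot: [-0.001, 0.78, 0.626, -0.0]
contact_force: [0.2, -0.9, -0.2]
opening: 0.0851
grasp_force: 0.0
```

```bash
python3 - <<'E'
from h import *
tool([.490,-.157,.22])
im,d=snap('scene','s7'); cv2.imwrite('pics/c4.png',cv2.resize(im[70:230,150:310,::-1],None,fx=3.7,fy=3.7,interpolation=cv2.INTER_CUBIC))
E
```

```text
p [ 0.4897 -0.1561  0.2825] yaw y -12.45 q [-0.41 -0.21  1.86  0.    1.49 -0.2 ] shift [-0.0009  0.0007  0.0625]
```

View pics/c4.png

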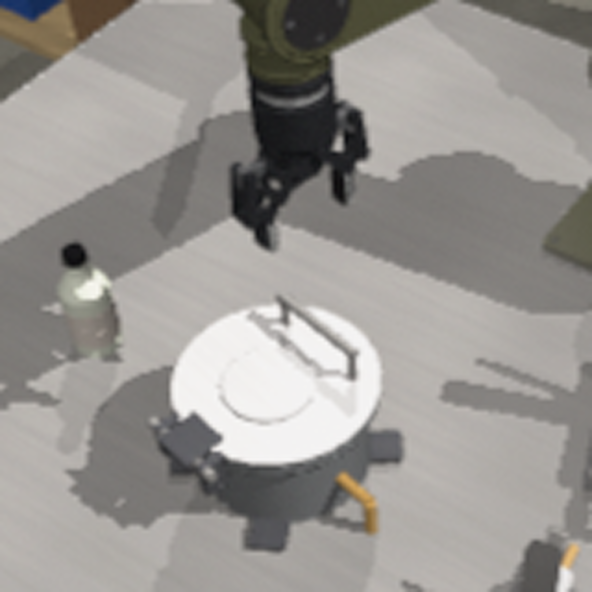

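Request:
{"fn": "jog_arm", "kwargs": {"commands": [[1, [-0.001, 0.0005, 0.03], 0], [1, [0, 0, 0.03], 0], [1, [0, 0, 0.03], 0], [1, [0, 0, 0.015], 0], [1, [0, 0, 0.01], 0], [1, [0, 0, 0], 0], [1, [0, 0, 0], 0]]}}

```text
clock: 11.8
ee_pos: [0.4909, -0.1581, 0.1702]
tool_rot: [0.001, 0.78, 0.626, 0.0]
contact_force: [0.2, 0.6, 0.3]
opening: 0.0853
grasp_force: 0.0
```

```bash
python3 - <<'E'
from h import *
tool([.490,-.157,.135]); print(r.observe()['contact_force'])
def tip(d,W):
    a=np.radians(-12.5);R=np.array([[np.cos(a),np.sin(a)],[-np.sin(a),np.cos(a)]])
    l=np.concatenate([(W[...,:2]-[.490,-.157])@R.T,W[...,2:]],-1)*1000; return l
for f in('s7',):
    l=tip(None,pts('scene',np.load(f+'.npz')['d'])); 
    for s in(1,-1):
        m=(s*l[...,0]>25)&(s*l[...,0]<70)&(abs(l[...,1])<12)&(l[...,2]>200); print(f,s,np.sort(l[m][:,2])[:5].round())
im,d=snap('scene','s8'); l=tip(d,pts('scene',d))
for s in(1,-1):
    m=(s*l[...,0]>25)&(s*l[...,0]<70)&(abs(l[...,1])<12)&(l[...,2]>145); print(s,l[m][np.argsort(l[m][:,2])[:8]].round().tolist())
cv2.imwrite('pics/c5.png',cv2.resize(im[120:220,180:280,::-1],None,fx=5.5,fy=5.5,interpolation=cv2.INTER_CUBIC))
E
```

```text
p [ 0.4909 -0.1581  0.1702] yaw y -12.46 q [-0.42 -0.15  1.99 -0.    1.29 -0.2 ] shift [ 0.0009 -0.0012  0.0352]
[0.23796283 0.56504844 0.31289324]
s7 1 [312. 314. 318. 319. 320.]
s7 -1 [313. 315. 315. 317. 317.]
1 [[51.0, 6.0, 200.0], [48.0, 9.0, 205.0], [52.0, 8.0, 208.0], [55.0, 6.0, 209.0], [58.0, 4.0, 210.0], [47.0, 9.0, 210.0], [52.0, 4.0, 210.0], [58.0, -1.0, 210.0]]
-1 [[-43.0, -11.0, 195.0], [-41.0, 3.0, 201.0], [-41.0, -8.0, 204.0], [-42.0, 9.0, 205.0], [-40.0, -0.0, 206.0], [-42.0, 3.0, 206.0], [-51.0, 5.0, 206.0], [-42.0, -2.0, 208.0]]
```

View pics/c5.png

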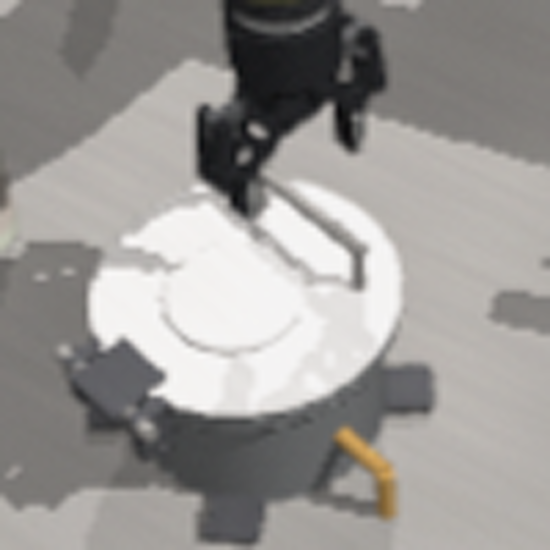

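The open tips stand at z ≈ 0.20 with ee at 0.170, which confirms the 30 mm offset. They straddle the bar (crop 310,215), so I descend to about ee z = 0.135.

Request:
{"fn": "jog_arm", "kwargs": {"commands": [[1, [0.001, -0.001, 0.01], 0], [1, [0, 0, 0.01], 0], [1, [0, 0, 0.008], 0], [1, [0, 0, 0.007], 0], [1, [0, 0, 0], 0], [1, [0, 0, 0], 0]], "grip_force": 60}}

```text
clock: 12.45
ee_pos: [0.4892, -0.1568, 0.1335]
tool_rot: [-0.0, 0.78, 0.626, -0.0]
contact_force: [-0.1, 0.6, 0.7]
opening: 0.0853
grasp_force: 0.0
```

Request:
{"fn": "jog_arm", "kwargs": {"commands": [[0.7, [0, 0, 0], 0], [0.4, [0, 0, 0], 0], [0.25, [0, 0, 0], 0], [0.1, [0, 0, 0], 0], [0, [0, 0, 0], 0], [0, [0, 0, 0], 0], [0, [0, 0, 0], 0], [0, [0, 0, 0], 0]], "grip_force": 60}}

```text
clock: 13.25
ee_pos: [0.4877, -0.1565, 0.134]
tool_rot: [-0.002, 0.78, 0.626, -0.001]
contact_force: [-6.0, 1.3, 4.5]
opening: 0.0098
grasp_force: 58.4
```

```bash
python3 - <<'E'
from h import *
tool([.490,-.157,.135]); s=r.observe(); print(s['contact_force'],s['opening'],s['grasp_force'])
im,d=snap('scene','s9')
cv2.imwrite('pics/c6.png',cv2.resize(im[120:220,180:280,::-1],None,fx=5.5,fy=5.5,interpolation=cv2.INTER_CUBIC))
E
```

```text
p [ 0.4877 -0.1565  0.134 ] yaw y -12.48 q [-0.41 -0.12  2.03 -0.    1.23 -0.2 ] shift [-0.      0.0023 -0.001 ]
[-6.01416517  1.33530488  4.50394878] 0.00977099536636366 58.42499613761902
```

View pics/c6.png

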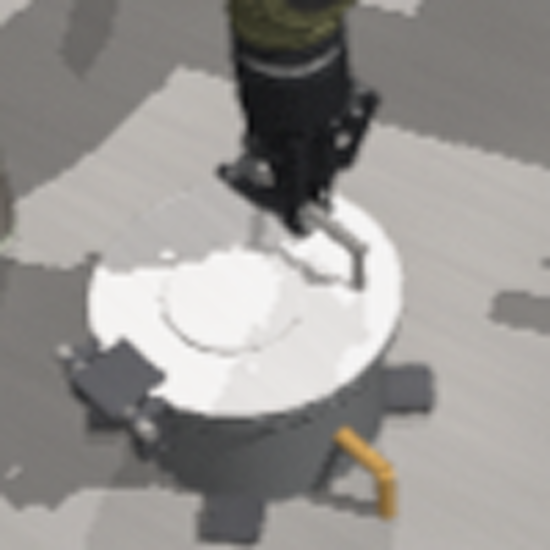

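The bar is gripped (opening 10–12 mm at 58 N). Now a gentle lift along the hinge arc.

Request:
{"fn": "jog_arm", "kwargs": {"commands": [[0, [0, 0.0006, -0.0023], 0], [0, [0, 0.0006, -0.0023], 0], [0, [0, 0.0006, -0.0023], 0], [0, [0, 0.0007, -0.0023], 0], [0, [0, 0.0007, -0.0023], 0], [0, [0, 0.0008, -0.0023], 0], [0, [0, 0.0008, -0.0023], 0], [0, [0, 0.0008, -0.0023], 0], [0, [0, 0, 0], 0], [0, [0, 0, 0], 0]]}}

```text
clock: 14.3
ee_pos: [0.4936, -0.1577, 0.154]
tool_rot: [-0.002, 0.78, 0.626, -0.001]
contact_force: [-12.2, 1.4, -1.1]
opening: 0.0098
grasp_force: 60.8
```

Request:
{"fn": "jog_arm", "kwargs": {"commands": [[0, [0, 0.0006, -0.0022], 0], [0, [0, 0.0006, -0.0022], 0], [0, [0, 0.0007, -0.0022], 0], [0, [0, 0.0007, -0.0022], 0], [0, [0, 0.0007, -0.0022], 0], [0, [0, 0.0007, -0.0022], 0], [0, [0, 0.0007, -0.0022], 0], [0, [0, 0, 0], 0], [0, [0, 0, 0], 0], [0, [0, 0, 0], 0], [0, [0, 0, 0], 0]]}}

```text
clock: 15.4
ee_pos: [0.4998, -0.1591, 0.1696]
tool_rot: [0.0, 0.78, 0.626, 0.0]
contact_force: [-6.9, 0.5, -2.8]
opening: 0.0099
grasp_force: 59.9
```

```bash
python3 - <<'E'
from h import *
tool([.490,-.157,.135]); s=r.observe(); print(s['contact_force'],s['opening'],s['grasp_force'])
a=np.radians(-12.5);R=np.array([[np.cos(a),np.sin(a)],[-np.sin(a),np.cos(a)]])
o=np.array([.490,-.157])+.06*R[0]
for f in('s9','s10'):
    d=np.load('s9.npz')['d'] if f=='s9' else snap('scene','s10')[1]
    W=pts('scene',d)
    l=np.concatenate([(W[...,:2]-o)@R.T,W[...,2:]],-1); m=(np.hypot(l[...,0],l[...,1])<.1)&(l[...,2]>.11)&(l[...,2]<.125+.1*1)&(l[...,0]>-.03)&(l[...,0]<.08)
    p=l[m]; k=np.polyfit(p[:,0],p[:,2],1)
    for _ in range(8): 
        e=abs(p[:,2]-np.polyval(k,p[:,0])); q=p[e<max(.006,np.median(e)*2)]; k=np.polyfit(q[:,0],q[:,2],1)
    print(f,'lid angle',-np.arctan(k[0]),k[1],len(q))
W0=pts('scene',np.load('scene0.npz')['d']); W1=W
for n,c in dict(race=(.7844,.0183),bottle=(.5317,-.4599),bush=(.5332,.4742)).items():
    print(n,[x[(np.hypot(x[...,0]-c[0],x[...,1]-c[1])<.07)&(x[...,2]>.012)].mean(0).round(3) for x in(W0,W1)])
E
```

```text
p [ 0.4998 -0.1591  0.1696] yaw y -12.49 q [-0.41 -0.12  1.98  0.    1.29 -0.19] shift [-0.     -0.0101  0.0346]
[-6.89719618  0.5351512  -2.75976877] 0.009927698094605338 59.93724167346954
s9 lid angle 0.022453565662920623 0.13132483347268423 997
s10 lid angle 0.20279220177973692 0.1552461299683047 1097
race [array([0.787, 0.019, 0.026]), array([0.787, 0.019, 0.025])]
bottle [array([ 0.544, -0.453,  0.082]), array([ 0.544, -0.453,  0.082])]
bush [array([0.543, 0.478, 0.043]), array([0.543, 0.477, 0.043])]
```

```bash
python3 -c "
from bench import r
print(r.finish_job())"
```

```text
the job is handed in; nothing more can be done
None
```

The job is handed in, with no verdict returned. The trigger was squeezed home on the second try (the first closed only on the grip), and it sprang back out with the lid shut. The gripper is holding the lid at about 0.2 rad (front edge about 47 mm up), and the race, bottle and bush had not moved.

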